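# Bring a pipe piece round on the revolving rack and butt it up in the tacking jig

## Task

Turn the revolving rack until the bay with the long, full-diameter round pipe piece (as thick as the pipe clamped in the tacking jig) stands at the fixed pointer and let it come to rest, then lift that piece out of its sloping cradle while it is there. Set it down gently in the free half of the jig's V and slide it along until you feel it butt tight against the end of the clamped pipe, in line with it, and let go. Leave the other pieces in their bays, and do not shift the hammer, brush or magnet that lie around.

Things in the scene. Friction and masses are not known exactly. Their poses are not given: they have to be found in the camera images.
- pipe: The piece to fit: plain round steel pipe, 48.3 mm outside, 120 mm long, 0.3 to 0.5 kg. Origin at its centre, x along its axis, both ends alike. It lies loose in a bay of the revolving rack, its axis sloping 35 degrees: inner end low, against the bay's stop, outer end high, centre 130 mm from the rack's axis and 118 mm above the table. 35 mm or more is free for fingers on both sides of it.
- hub (a point): Top of the revolving rack's centre column, on its vertical axis, 109 mm above the table (a nut on it ends 20 mm higher). The rack: an aluminium turntable 400 mm across, upper face 39 mm above the table, with five bays 72 degrees apart. Each bay is an angle-iron V cradle, open side up, pointing straight out from the axis, sloping 35 degrees down towards it, with a low stop at its inner end.
- turntable (a joint): Angle of the rack about its vertical axis from the start, rad, anticlockwise from above positive; free for two turns each way, light friction (2 N at a post, more when fast), stays where left. To turn it, grip or push one of its five upright round posts along its circle: 18 mm thick, 172 mm from the axis, halfway between bays (36 degrees from each), top 150 mm above the table, bare from 45 mm up.
- stand: The rack's fixed foot; origin on the table, on the rack's axis. Its pointer, a steel bar 30 mm wide, comes out from under the turntable on the robot's side, straight along this body's -x axis, and is bent up to a point 230 mm from the axis, tip 62 mm above the table. A bay stands at the pointer when its middle line lies over it (along -x of this body), the piece's high end above it.
- bay_pipe (a point): Where the centre of the piece to fit lies in its bay; turns with the rack.
- short_pipe: Round pipe, 48.3 mm outside, only 75 mm long, in another bay; origin at its centre. To be left in its bay.
- bay_short_pipe (a point): Where the centre of the short pipe lies in its bay; turns with the rack.
- thin_pipe: Thin round pipe, 33.7 mm outside, 120 mm long, in another bay; origin at its centre. To be left in its bay.
- bay_thin_pipe (a point): Where the centre of the thin pipe lies in its bay; turns with the rack.
- square_tube: Square tube, 40 by 40 mm, 110 mm long, in another bay; origin at its centre. To be left in its bay. The fifth bay is empty.
- bay_square_tube (a point): Where the centre of the square tube lies in its bay; turns with the rack.
- joint_face (a point): Centre of the near end face of the pipe clamped in the tacking jig (48.3 mm outside, 150 mm long), 64 mm above the table. x points level from this face into the clamped pipe, away from the robot; z up. A toggle clamp holds that pipe 100 mm behind the face. The V before the face is free: a 48.3 mm pipe laid in it has its axis in line with the clamped one, 64 mm above the table.
- jig: The tacking jig, fixed to the table; origin on the table below joint_face, axes as there. A steel plate 8 mm thick carries a level angle-iron V, open side up, from 140 mm before to 180 mm behind joint_face. The V's edges end 15 mm below the axis of a pipe in it and reach 21 mm to either side, less than the pipe's half width, so fingers can hold the pipe as it goes in.
- magnet_square: Triangular welding magnet, 110 mm wide, 24 mm high. Bystander.
- wire_brush: Wooden wire brush, 250 mm long, 36 mm high. Bystander.
- chipping_hammer: Hammer lying on the table, 270 mm long. Bystander.
Things that resemble listed ones, but are neither listed nor needed, are in the scene too. Leave any red or yellow look-alike of the thin_pipe alone.

How it is judged:
On the way, in this order (a step that is already met when the one before it is completed fails the run):
1. the bay with the pipe piece stands at the pointer, the piece still lying in it, and the rack is at rest (y of pipe in the frame of stand between -0.035 and 0.035 m and x of pipe in the frame of stand between -0.17 and -0.09 m and distance between pipe and bay_pipe below 0.015 m and velocity of joint turntable between -0.05 and 0.05 rad/s), for 0.3 s.
2. the piece is lifted out of its cradle in the fingers, the bay still at the pointer (distance between pipe and bay_pipe above 0.05 m and contact force between the fingers and pipe above 1 N and y of bay_pipe in the frame of stand between -0.06 and 0.06 m and x of bay_pipe in the frame of stand between -0.17 and -0.09 m), for 0.1 s.
At the end, for the whole second after the job is handed in: The piece lies released and still in the jig's V: end within 2.5 mm of the clamped pipe's face, centre within 3 mm of its axis line sideways and in height, parallel within 2 degrees; the other three pieces lie within 20 mm of their places in their bays, the rack at rest (x of pipe in the frame of joint_face between -0.0625 and -0.057 m and y of pipe in the frame of joint_face between -0.003 and 0.003 m and z of pipe in the frame of joint_face between -0.003 and 0.003 m and angle between the x axis of pipe and the x axis of joint_face, either way round below 0.035 rad and linear speed of pipe below 0.01 m/s and distance between short_pipe and bay_short_pipe below 0.02 m and distance between thin_pipe and bay_thin_pipe below 0.02 m and distance between square_tube and bay_square_tube below 0.02 m and velocity of joint turntable between -0.05 and 0.05 rad/s); the robot touches nothing.
It fails at once if another piece leaves its bay (more than 30 mm from its place) (distance between short_pipe and bay_short_pipe above 0.03 m or distance between thin_pipe and bay_thin_pipe above 0.03 m or distance between square_tube and bay_square_tube above 0.03 m).
It fails at once if the piece is dropped (moves faster than 0.5 m/s with no finger on it) (linear speed of pipe above 0.5 m/s and contact force between the fingers and pipe below 0.1 N).
It fails at once if the piece is rammed into the jig (more than 100 N between them) (contact force between pipe and jig above 100 N).
It fails at once if something else on the table is moved by more than 30 mm (distance of any of magnet_square, wire_brush, chipping_hammer from where it was at the start of the episode above 0.03 m).
It also fails if it takes over 72 s, if anything falls off the work surface, if the arm or the gripper's body presses on something with over 40 N, if the wrist force passes 120 N, or if a joint passes its speed limit or range.

## Robot

A 7-joint arm with a two-finger parallel gripper is mounted at the origin on the work surface. World frame = base frame: x ahead of the robot, y to its left, z up, the work surface at z = 0. Lengths are in m, angles in rad, forces in N, time in s.
With the tool pointing down it reaches from about 0.425 to 0.925 m from the base axis. Payload 6.8 kg.
Tool frame: the origin (TCP) lies at the very end of the fingers, on their centre line; the grasp point (between the pads) lies 19 mm behind it (r.tcp_to_grasp is the distance from the TCP to the grasp point, in m); z points along the fingers, y is the line along which they close (so a half turn about z gives the same grasp; the last joint's range is limited). The gripper opens to 85 mm and grips with 20 to 120 N. Pads are 22 mm wide; open, the fingers measure 114 mm over their backs; the gripper's body (76 mm by 85 mm) begins 54 mm behind the grasp point. The pads swing forward as they close: fully open they stand 13 mm farther back than shut.
Start: joints at [-1.417, 0.477, 0.022, 1.555, -0.011, 1.109, -0.083], TCP at [0.175, 0.652, 0.231] pointing down, gripper open.
Joint ranges: [-2.96, 2.96], [-0.34, 2.1], [-1.41, 1.46], [0.24, 2.44], [-1.37, 4.51], [0.17, 1.92], [-2.96, 2.96]. Speed limits (rad/s): [2.39, 2.39, 3.14, 3.14, 3.14, 3.14, 3.14].

## Interface

Orientations are given as a rotation vector (axis times angle).
In Python, from bench import r gives the robot as it stands.
- The arm moves only by the tool step_arm, never from a script. Its argument "moves" is a list of rows, each a list of 7 numbers: the shift along the tool's x, y, z in mm, then the turn, a rotation vector about the tool's x, y, z in rad, then the finger opening in mm, from 0 to 85.4. A call has 1 to 8 rows; each row is the pose to reach, as a shift and turn from the pose commanded when the call began, along the tool's axes at that moment; what a row does not reach only later rows make up. A row lasts 1/10 s, in which the tool goes at most 50 mm and 8.59 degrees, less where a joint would pass 70% of its speed; a pose out of reach is approached as far as the arm can. A call with a gripper value outside its range is refused whole. The fingers move at their own pace and stop on an object; "grip_force" is the grip in N (left out, the last holds). Time passes only in rows, so rows that repeat a pose let the fingers close. It gives the time, the measured TCP pose, the force, the opening and the grip force at its end, in the units of the state.
- r.get_obs(): the state, without advancing time (a new reading comes with each control period).
- r.grab_frame(name): name is "side" or "top"; returns a dict with "image" (384x512x3 uint8, red, green, blue), "depth" (384x512 float32, m along the optical axis (not along the pixel's ray), 0 where there is no reading), "mtx" (3x3 intrinsics, pixels), "rvec" (rotation vector, rad) and "tvec" (3), from world to camera coordinates, as OpenCV has them. Camera axes: x right, y down, z forward; pixel columns grow to the right and rows downward; lengths in m; the calibration is good to about 2 mm. A picture is of the moment at which its call begins.
- r.hand_in(): hands the job in; it is judged then, once.
The state is a dict: "clock": time; "joints": joint angles; "qvel": joint speeds; "tau": joint torques, N m; "tcp_pos": TCP position; "orientation": TCP orientation; "contact_force": force on the tool from outside, world axes, zero at the start; "moment": the same for the moment, N m; "grip_width": finger opening in m; "gripper_force": force on a finger pad.
Only numpy, scipy, OpenCV 4.12 (cv2) and the standard library are available. Lean on these libraries where they do the work, as an engineer would, in place of code of your own. Each camera call takes 0.05 s, during which the arm holds its last target. There are 200 camera calls.

## Working session

There is one attempt and no reset: what is moved stays moved. The work goes in short steps, Python scripts to look and compute and a tool call to move; the robot and the scene stay as the last step left them, time stands still between calls to the robot, and variables do not carry over. Pictures are saved under pics/ and viewed, at most 11 in all, crops included, and the job is handed in when it is done.

Besides the shell and the picture viewer there is one more tool, called after "Request:" as name(argument=value, ...), one argument or row to a line, values as JSON. step_arm: Moves the arm, as the interface text tells. Its arguments: {"type":"object","properties":{"moves":{"type":"array","items":{"type":"array","items":{"type":"number"}}},"grip_force":{"type":"number"}},"required":["moves"]}

```bash
mkdir -p pics; cat > h.py <<'E'
import numpy as np,cv2
from bench import r
from scipy.spatial.transform import Rotation as R
def grab(n,save=None):
    f=r.grab_frame(n)
    if save: cv2.imwrite('pics/'+save+'.png',cv2.resize(f['image'][:,:,::-1],None,fx=1.5,fy=1.5))
    np.savez('/tmp/'+n+'.npz',**f); return f
def cloud(f):
    d=f['depth'];v,u=np.mgrid[:d.shape[0],:d.shape[1]]
    K=f['mtx'];p=np.stack([(u-K[0,2])/K[0,0]*d,(v-K[1,2])/K[1,1]*d,d],-1)
    M=cv2.Rodrigues(f['rvec'])[0]
    w=(p-f['tvec'].ravel())@M
    w[d==0]=np.nan
    return w
E
python3 - <<'E'
from h import *
for n in('top','side'):
    f=grab(n,n+'0');np.set_printoptions(precision=4,suppress=True);M=cv2.Rodrigues(f['rvec'])[0];print(n,-M.T@f['tvec'].ravel(),f['mtx'][0])
print(r.get_obs())
E
```

```text
top [ 0.3282 -0.0688  1.429 ] [481.1618   0.     259.8834]
side [-0.1679 -0.8246  0.884 ] [434.9998   0.     255.5131]
{'clock': 0.1, 'joints': array([-1.4171,  0.4777,  0.0224,  1.5564, -0.0115,  1.1093, -0.0831]), 'qvel': array([ 0.0004, -0.0019,  0.0005, -0.0015, -0.0008, -0.0025, -0.0004]), 'tau': array([  0.0039, -59.7759,   1.6131, -28.1954,   0.0128,   0.0051,
        -0.    ]), 'tcp_pos': array([0.1746, 0.6515, 0.2304]), 'orientation': array([-0.41  , -3.1146,  0.0027]), 'contact_force': array([-0.3654, -1.2486, -0.0606]), 'moment': array([-0.0226, -0.0194,  0.0049]), 'gripper_force': 0.0, 'grip_width': 0.08530484816513195}
```

View pics/top0.png

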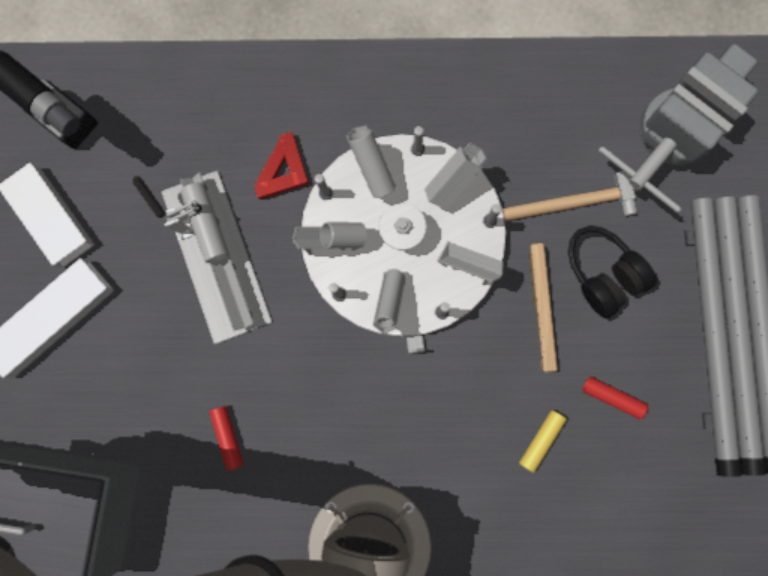

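View pics/side0.png

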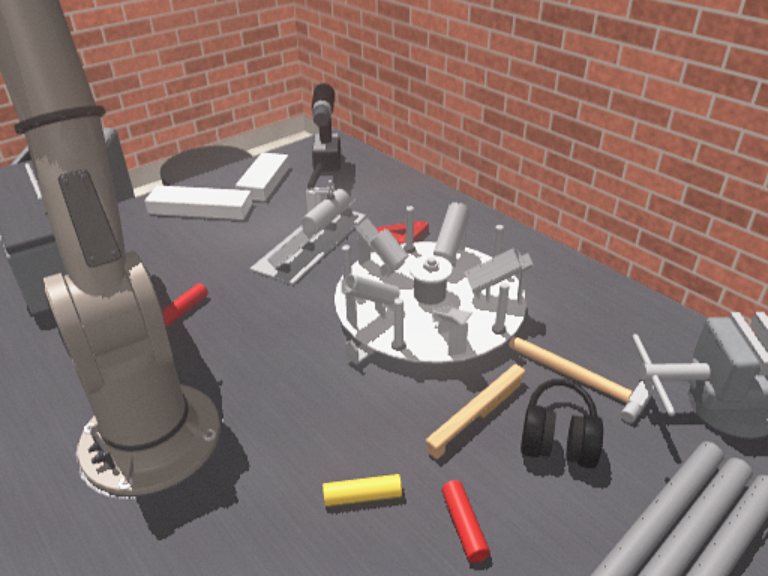

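The top view shows the hub at (403,226) and the pointer at (415,345). The candidates are round pieces at (370,162) and (389,300), a short one at (335,236), a square one at (455,178), and what looks like the empty bay at (470,262). I'll measure them and confirm in a crop.

```bash
cat > m.py <<'E'
from h import *
np.set_printoptions(precision=4,suppress=True)
f=dict(np.load('/tmp/top.npz'));w=cloud(f)
cv2.imwrite('pics/crop0.png',cv2.resize(f['image'][75:245,110:350,::-1],None,fx=3.3,fy=3.3,interpolation=cv2.INTER_CUBIC))
def px(u,v,z):
    K=f['mtx'];M=cv2.Rodrigues(f['rvec'])[0];c=-M.T@f['tvec'].ravel()
    d=M.T@np.linalg.inv(K)@np.array([u,v,1.]);return c+d*(z-c[2])/d[2]
# disc fit: turntable top z .039
m=(abs(w[...,2]-.039)<.006)&(w[...,0]>.3)
m[:,:195]=0;m[:,345:]=0
mm=m.astype(np.uint8)*255
P=w[m];h=cv2.convexHull(P[:,:2].astype(np.float32))[:,0]
(cx,cy),rad=cv2.minEnclosingCircle(P[:,:2].astype(np.float32));print('disc',cx,cy,rad)
hub=px(403/1.5,224/1.5,.125);print('hub',hub, w[int(226/1.5),int(388/1.5)])
print('pointer tip',px(416/1.5,350/1.5,.06))
for n,u,v in(('UL',370,162),('left',340,236),('bot',389,300),('right',470,262),('UR',455,178)):
    a=w[int(v/1.5)-1:int(v/1.5)+2,int(u/1.5)-1:int(u/1.5)+2].reshape(-1,3);print(n,np.nanmedian(a,0))
for n,u,v in(('UL',418,134),('L',323,180),('BL',338,290),('BR',444,310),('R',491,212)): print(n,px(u/1.5,v/1.5,.15)[:2]-[cx,cy])
# section profiles across pieces
C=np.array([cx,cy])
for n,u,v in(('UL',370,162),('left',340,236),('bot',389,300),('UR',455,178)):
    q=w[int(v/1.5),int(u/1.5)];a=np.arctan2(*(q[:2]-C)[::-1])
    e=np.array([np.cos(a),np.sin(a)]);t=np.array([-e[1],e[0]])
    D=w[...,:2]-C;rr=D@e;tt=D@t
    for lo in (.09,.11,.13,.15):
        s=(rr>lo)&(rr<lo+.02)&(abs(tt)<.045)&(w[...,2]>.06)
        T=tt[s];Z=w[s][:,2];print(n,np.degrees(a).round(1),lo,'n',s.sum(),'t',T.min().round(4),T.max().round(4),'zmax',Z.max().round(4))
# jig clamped pipe
s=(w[...,2]>.075)&(w[...,2]<.1)&(w[...,1]>.25)&(w[...,1]<.45)&(w[...,0]>.4);print('jig',s.sum(),np.median(w[s],0))
E
python3 m.py
```

```text
disc 0.5828235149383545 -0.06798446178436279 0.2163982391357422
hub [ 0.598 -0.066  0.125] [ 0.5987 -0.0363  0.113 ]
pointer tip [ 0.3692 -0.0902  0.06  ]
UL [ 0.7106 -0.0037  0.1438]
left [0.5752 0.0507 0.134 ]
bot [ 0.457  -0.0397  0.1333]
right [ 0.5346 -0.1904  0.0889]
UR [ 0.6831 -0.1602  0.1357]
UL [ 0.1771 -0.0256]
L [0.0919 0.1473]
BL [-0.1095  0.1181]
BR [-0.1455 -0.0707]
R [ 0.0315 -0.1565]
UL 26.6 0.09 n 139 t -0.0273 0.0201 zmax 0.1267
UL 26.6 0.11 n 142 t -0.0277 0.0199 zmax 0.1382
UL 26.6 0.13 n 139 t -0.0278 0.0199 zmax 0.1527
UL 26.6 0.15 n 151 t -0.0276 0.0195 zmax 0.1661
left 93.7 0.09 n 126 t -0.0297 0.0156 zmax 0.1323
left 93.7 0.11 n 136 t -0.0282 0.0169 zmax 0.1464
left 93.7 0.13 n 107 t -0.0283 0.0173 zmax 0.1495
left 93.7 0.15 n 107 t -0.0257 0.0175 zmax 0.1253
bot 167.3 0.09 n 101 t -0.0242 0.0177 zmax 0.1232
bot 167.3 0.11 n 103 t -0.0227 0.019 zmax 0.1366
bot 167.3 0.13 n 110 t -0.0225 0.0201 zmax 0.1521
bot 167.3 0.15 n 117 t -0.0217 0.0209 zmax 0.1589
UR -42.9 0.09 n 156 t -0.0182 0.0383 zmax 0.1254
UR -42.9 0.11 n 164 t -0.0199 0.0368 zmax 0.1374
UR -42.9 0.13 n 164 t -0.0202 0.0353 zmax 0.1521
UR -42.9 0.15 n 172 t -0.0214 0.0343 zmax 0.1652
jig 794 [0.6134 0.3191 0.085 ]
```

View pics/crop0.png

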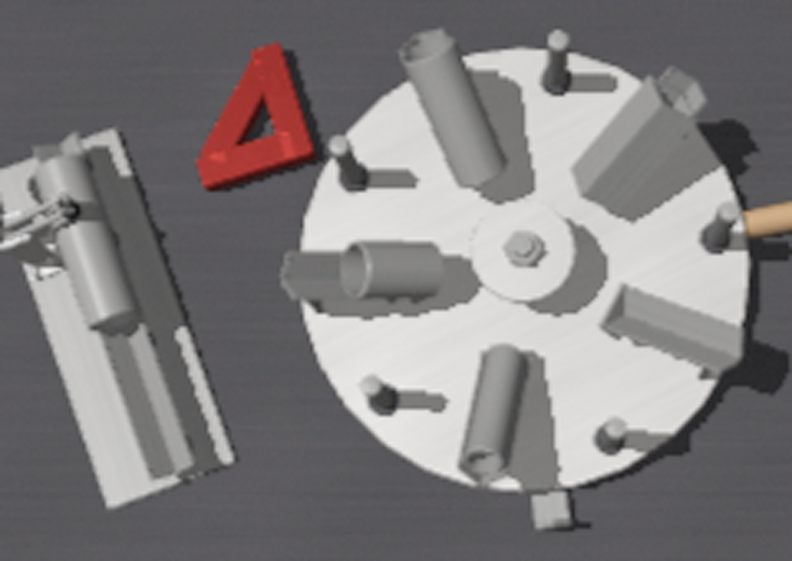

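Candidates in the top view:
- (370,162) is long, about 47 mm across and round. It matches the pipe.
- (389,300) is long but thin, about 34–42 mm.
- (335,236) is short.
- (455,178) is square.
- (470,262) is empty.

The crop confirms that the piece at upper left (crop 450,110) is as thick as the clamped pipe at crop (90,240). It stands at about 26° and the pointer at about 186°, so the rack has to turn about +160°. I'll do this in two 80° strokes with the fingers as a loose fork round a post on the left side.

```bash
cat >> h.py <<'E'
np.set_printoptions(precision=4,suppress=True)
HUB=np.array([.594,-.066])
def frame(yaw,tilt=0):
    # tool x heading yaw (deg), tool down; tilt: rotate about tool y
    a=np.radians(yaw);x=[np.cos(a),np.sin(a),0];z=[0,0,-1];y=np.cross(z,x)
    return R.from_matrix(np.array([x,y,z]).T)*R.from_rotvec([0,np.radians(tilt),0])
def rel(pos,T):
    o=r.get_obs();R0=R.from_rotvec(o['orientation'])
    s=R0.inv().apply(np.array(pos)-o['tcp_pos'])*1000;q=(R0.inv()*T).as_rotvec()
    print('shift',s.round(1),'turn',q.round(3),'rows',np.linalg.norm(s)/50,np.linalg.norm(q)/.15)
E
python3 - <<'E'
from h import *
from scipy.optimize import least_squares
f=dict(np.load('/tmp/top.npz'));w=cloud(f)
s=(w[...,2]>.068)&(w[...,2]<.092)
s[:,:115]=0;s[:,155:]=0;s[:120]=0;s[180:]=0
P=w[s]
def res(p):
    t=np.array([np.cos(p[1]),np.sin(p[1])]);d=P[:,:2]-[.6,p[0]]
    return np.hypot(d@[-t[1],t[0]],P[:,2]-.064-p[2])-.02415
q=least_squares(res,[.31,.27,0],loss='soft_l1',f_scale=.002);print(q.x,np.degrees(q.x[1]),len(P),np.median(abs(q.fun)))
t=np.array([np.cos(q.x[1]),np.sin(q.x[1])]);a=(P[abs(q.fun)<.004][:,:2]-[.6,q.x[0]])@t
print(np.sort(a)[:10]); print('face',[.6,q.x[0]]+t*np.percentile(a,1))
a=np.radians(62);rel([HUB[0]+.172*np.cos(a),HUB[1]+.172*np.sin(a),.23],frame(62))
E
```

```text
[ 0.3143  0.3671 -0.0004] 21.031925473790412 785 0.0015464691354370105
[-0.0583 -0.0582 -0.0581 -0.058  -0.0577 -0.0575 -0.0574 -0.0572 -0.0571
 -0.0568]
face [0.5467 0.2937]
shift [-629.5 -416.9    1.2] turn [-0.001  0.002  1.798] rows 15.100664136074775 11.984753046178797
```

Request:
step_arm(
  moves=[
    [-25,-16,-40,0,0,0.1,50],
    [-63,-42,-80,0,0,0.22,50],
    [-103,-68,-100,0,0,0.34,50],
    [-143,-94,-100,0,0,0.46,50],
    [-183,-120,-100,0,0,0.58,50],
    [-223,-147,-100,0,0,0.7,50],
    [-263,-174,-100,0,0,0.82,50],
    [-300,-200,-100,0,0,0.92,50],
  ],
)

```text
clock: 0.9
tcp_pos: [0.4137, 0.3791, 0.3312]
orientation: [-1.757, -2.604, 0.0]
contact_force: [0.9, 0.9, 1.1]
grip_width: 0.0494
gripper_force: 0.0
```

```bash
python3 - <<'E'
from h import *
a=np.radians(62);rel([HUB[0]+.172*np.cos(a),HUB[1]+.172*np.sin(a),.2],frame(62))
E
```

```text
shift [-369.7  132.2  131.1] turn [-0.     0.     0.873] rows 8.278099516650057 5.818078776402929
```

Request:
step_arm(
  moves=[
    [-40,14,0,0,0,0.12,50],
    [-88,31,5,0,0,0.24,50],
    [-134,48,10,0,0,0.36,50],
    [-180,64,20,0,0,0.48,50],
    [-226,81,40,0,0,0.6,50],
    [-272,97,70,0,0,0.72,50],
    [-318,114,100,0,0,0.83,50],
    [-355,127,125,0,0,0.873,50],
  ],
)

```text
clock: 1.7
tcp_pos: [0.6576, 0.1088, 0.2126]
orientation: [-2.692, -1.62, 0.0]
contact_force: [0.2, 1.4, 0.7]
grip_width: 0.0499
gripper_force: 0.0
```

```bash
python3 - <<'E'
from h import *
a=np.radians(62);rel([HUB[0]+.172*np.cos(a),HUB[1]+.172*np.sin(a),.2],frame(62))
print(r.get_obs()['joints'])
f=grab('side','s1')
for p in range(0): pass
cv2.imwrite('pics/s1c.png',cv2.resize(f['image'][110:250,200:370,::-1],None,fx=4,fy=4,interpolation=cv2.INTER_CUBIC))
E
```

```text
shift [-12.2  25.9  12.6] turn [-0.     0.     0.001] rows 0.6249771543810839 0.009886809404209957
[-0.6538  0.5322  0.5748  1.625  -0.3182  1.0796 -0.4777]
```

View pics/s1c.png

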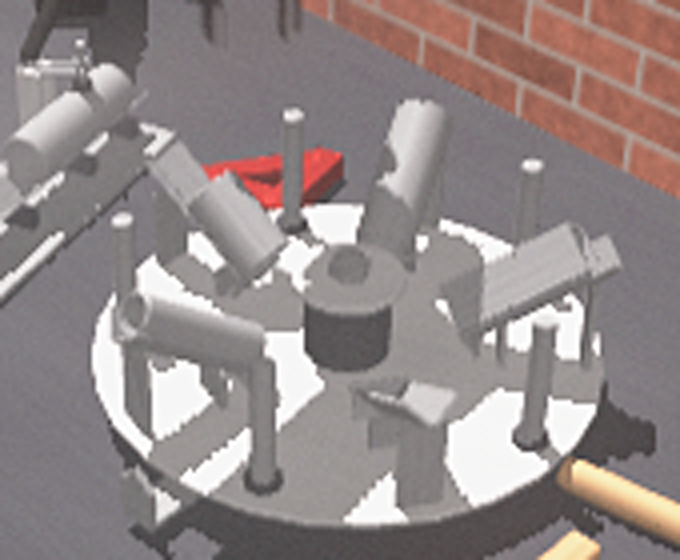

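The side crop shows the target post top at crop (293,117), free, with the pipe to its right at (410,150). I'll check the post position from this view.

```bash
cat >> h.py <<'E'
def ray(f,u,v,z):
    K=f['mtx'];M=cv2.Rodrigues(f['rvec'])[0];c=-M.T@f['tvec'].ravel()
    d=M.T@np.linalg.inv(K)@np.array([u,v,1.]);return c+d*(z-c[2])/d[2]
E
python3 - <<'E'
from h import *
f=dict(np.load('/tmp/side.npz'))
P=[]
for u,v in((293,117),(122,220),(262,358),(545,322),(533,166)):
    q=ray(f,200+u/4,110+v/4,.15)[:2];P.append(q);d=q-HUB;print(q,np.hypot(*d),np.degrees(np.arctan2(d[1],d[0])))
print(np.mean(P,0))
E
```

```text
[0.6793 0.0821] 0.17090951913158425 60.05833383879284
[0.4806 0.0562] 0.166709089274399 132.83917349336483
[ 0.4485 -0.1383] 0.16244715349491495 -153.57215214370075
[ 0.6224 -0.2382] 0.17453534414802419 -80.6276369662628
[ 0.7693 -0.0984] 0.17828294388334004 -10.457314702538602
[ 0.6    -0.0673]
```

Request:
step_arm(
  moves=[
    [-5,14,7,0,0,0,50],
    [-5,14,7,0,0,0,50],
    [-5,14,7,0,0,0,50],
  ],
)

```text
clock: 2.05
tcp_pos: [0.6668, 0.1001, 0.2074]
orientation: [-2.687, -1.626, -0.001]
contact_force: [0.6, 0.2, -0.1]
grip_width: 0.05
gripper_force: 0.0
```

```bash
sed -i 's/^HUB=.*/HUB=np.array([.597,-.0665])/' h.py; python3 - <<'E'
from h import *
a=np.radians(61.5);rel([HUB[0]+.172*np.cos(a),HUB[1]+.172*np.sin(a),.11],frame(61.5))
E
```

```text
shift [-8.1 18.1 97.4] turn [-0.    -0.001  0.015] rows 1.9874775122636643 0.09882056004670901
```

Request:
step_arm(
  moves=[
    [-8,18,5,0,0,0.015,50],
    [-8,18,30,0,0,0.015,50],
    [-8,18,60,0,0,0.015,50],
    [-8,18,90,0,0,0.015,50],
    [-8,18,97,0,0,0.015,50],
    [-8,18,97,0,0,0.015,30],
    [-8,18,97,0,0,0.015,30],
    [-8,18,97,0,0,0.015,30],
  ],
)

```text
clock: 2.85
tcp_pos: [0.6803, 0.0839, 0.1121]
orientation: [2.7, 1.604, 0.005]
contact_force: [-0.3, -0.6, 0.3]
grip_width: 0.0296
gripper_force: 0.0
```

```bash
python3 - <<'E'
from h import *
# arc table: hub at tool (-172,0); ccw th => turn -th about tool z
for th in range(4,33,4):
    t=np.radians(th);Rm=R.from_rotvec([0,0,-t]).as_matrix();c=np.array([-172,0,0]);print(th,(c-Rm@c).round(1),-t.round(3))
a=np.radians(61.5);rel([HUB[0]+.172*np.cos(a),HUB[1]+.172*np.sin(a),.11],frame(61.5))
E
```

```text
4 [ -0.4 -12.    0. ] -0.07
8 [ -1.7 -23.9   0. ] -0.14
12 [ -3.8 -35.8   0. ] -0.209
16 [ -6.7 -47.4   0. ] -0.279
20 [-10.4 -58.8   0. ] -0.349
24 [-14.9 -70.    0. ] -0.419
28 [-20.1 -80.7   0. ] -0.489
32 [-26.1 -91.1   0. ] -0.559
shift [ 0.1 -1.4  2.1] turn [ 0.002 -0.002 -0.001] rows 0.050371483445949904 0.023332443153564544
```

Request:
step_arm(
  moves=[
    [0,-12,0,0,0,-0.07,30],
    [-2,-24,0,0,0,-0.14,30],
    [-4,-36,0,0,0,-0.209,30],
    [-7,-47,0,0,0,-0.279,30],
    [-10,-59,0,0,0,-0.349,30],
    [-15,-70,0,0,0,-0.419,30],
    [-20,-81,0,0,0,-0.489,30],
    [-26,-91,0,0,0,-0.559,30],
  ],
)

```text
clock: 3.65
tcp_pos: [0.5884, 0.104, 0.112]
orientation: [2.149, 2.287, 0.006]
contact_force: [2.9, -1.5, -0.1]
grip_width: 0.03
gripper_force: 1.3
```

```bash
python3 - <<'E'
from h import *
o=r.get_obs();d=o['tcp_pos'][:2]-HUB;print(o['joints'],np.hypot(*d),np.degrees(np.arctan2(d[1],d[0])))
a=np.radians(93.5);rel([HUB[0]+.172*np.cos(a),HUB[1]+.172*np.sin(a),.112],frame(93.5))
E
```

```text
[-0.5729  0.51    0.3889  1.8737 -0.2597  0.8022  0.0145] 0.17073389638011643 92.88419509368705
shift [ 1.3 -1.8 -0. ] turn [ 0.005 -0.     0.001] rows 0.044706546593797004 0.03459318737657448
```

Request:
step_arm(
  moves=[
    [0,-12,0,0,0,-0.07,30],
    [-2,-24,0,0,0,-0.14,30],
    [-4,-36,0,0,0,-0.209,30],
    [-7,-47,0,0,0,-0.279,30],
    [-10,-59,0,0,0,-0.349,30],
    [-15,-70,0,0,0,-0.419,30],
    [-20,-81,0,0,0,-0.489,30],
    [-26,-91,0,0,0,-0.559,30],
  ],
)

```text
clock: 4.45
tcp_pos: [0.4995, 0.073, 0.1119]
orientation: [1.434, 2.79, 0.006]
contact_force: [2.7, 0.7, 0.2]
grip_width: 0.0301
gripper_force: 1.3
```

Request:
step_arm(
  moves=[
    [0,-12,0,0,0,-0.07,30],
    [-2,-24,0,0,0,-0.14,30],
    [-4,-36,0,0,0,-0.209,30],
    [-7,-47,0,0,0,-0.279,30],
    [-9,-54,0,0,0,-0.319,30],
    [-10,-57,0,0,0,-0.339,30],
    [-10,-57,0,0,0,-0.339,30],
    [-10,-57,0,0,0,-0.339,50],
  ],
)

```text
clock: 5.25
tcp_pos: [0.4574, 0.0318, 0.1104]
orientation: [0.949, 2.994, 0.001]
contact_force: [0.7, -0.3, 0.1]
grip_width: 0.043
gripper_force: 0.0
```

```bash
python3 - <<'E'
from h import *
o=r.get_obs();d=o['tcp_pos'][:2]-HUB;print(o['joints'],np.hypot(*d),np.degrees(np.arctan2(d[1],d[0])))
a=np.radians(73);rel([HUB[0]+.172*np.cos(a),HUB[1]+.172*np.sin(a),.112],frame(73))
f=grab('top','t2');w=cloud(f)
E
```

```text
[-0.3708  0.2968  0.1931  2.1792 -0.0906  0.6716  0.8421] 0.17072292757824473 144.82708929136584
shift [-117.1  163.4   -1.4] turn [0.001 0.    1.254] rows 4.020761111267574 8.359056216484891
```

View pics/t2.png

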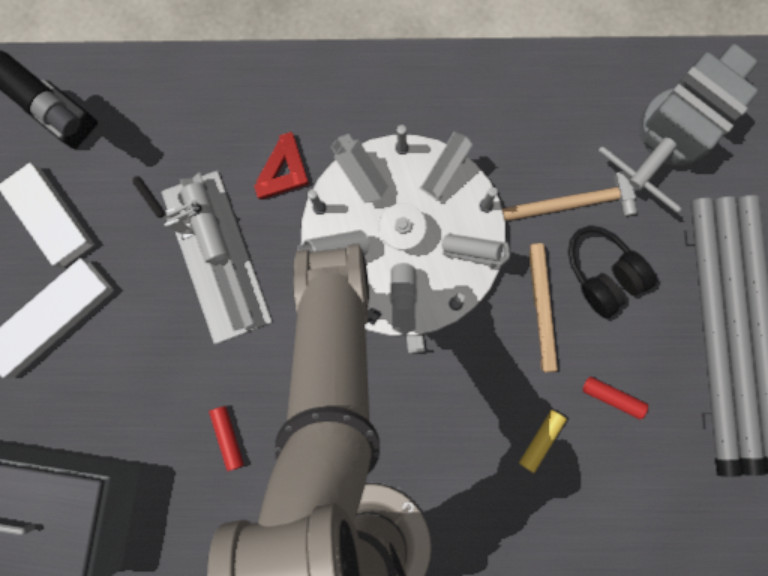

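The rack has turned about 81°. The short pipe is now at (403,295), the thin pipe at (470,247), and the long pipe is under the gripper on the left. The next post is at (317,197).

```bash
python3 - <<'E'
from h import *
f=dict(np.load('/tmp/top.npz'))
for u,v in((317,193),(402,130),(488,197),(457,298)):
    d=ray(f,u/1.5,v/1.5,.15)[:2]-HUB;print(d,np.hypot(*d),np.degrees(np.arctan2(d[1],d[0])))
E
```

```text
[0.0536 0.1565] 0.16537943299001312 71.10150949947952
[0.1707 0.0021] 0.17068253845062986 0.7111892365915226
[ 0.0449 -0.153 ] 0.15944486511626324 -73.63135583560502
[-0.1382 -0.0954] 0.1679779825299479 -145.38327688967533
```

Request:
step_arm(
  moves=[
    [0,0,-40,0,0,0,50],
    [0,0,-80,0,0,0.05,50],
    [-15,20,-85,0,0,0.19,50],
    [-32,45,-85,0,0,0.33,50],
    [-50,70,-85,0,0,0.47,50],
    [-68,95,-85,0,0,0.61,50],
    [-86,120,-85,0,0,0.75,50],
    [-100,140,-85,0,0,0.89,50],
  ],
)

```text
clock: 6.1
tcp_pos: [0.6208, 0.0899, 0.1947]
orientation: [2.15, 2.29, 0.0]
contact_force: [-0.7, -0.2, -1.0]
grip_width: 0.0502
gripper_force: 0.0
```

```bash
python3 - <<'E'
from h import *
a=np.radians(71.2);rel([HUB[0]+.172*np.cos(a),HUB[1]+.172*np.sin(a),.111],frame(71.2))
E
```

```text
shift [ 4.4 31.9 83.7] turn [0.    0.    0.391] rows 1.7944711729113916 2.6073846592573697
```

Request:
step_arm(
  moves=[
    [3,16,0,0,0,0.14,50],
    [4,32,0,0,0,0.28,50],
    [4,32,5,0,0,0.391,50],
    [4,32,35,0,0,0.391,50],
    [4,32,65,0,0,0.391,50],
    [4,32,83,0,0,0.391,50],
    [4,32,83,0,0,0.391,30],
    [4,32,83,0,0,0.391,30],
  ],
)

```text
clock: 6.9
tcp_pos: [0.6511, 0.095, 0.1121]
orientation: [2.549, 1.835, -0.0]
contact_force: [-0.2, 0.1, 0.4]
grip_width: 0.0298
gripper_force: 0.0
```

```bash
python3 - <<'E'
from h import *
a=np.radians(71.2);rel([HUB[0]+.172*np.cos(a),HUB[1]+.172*np.sin(a),.111],frame(71.2))
E
```

```text
shift [1.6 0.9 1.1] turn [-0.     0.     0.005] rows 0.04330086483808078 0.03521742070580927
```

Request:
step_arm(
  moves=[
    [0,-12,0,0,0,-0.07,30],
    [-2,-24,0,0,0,-0.14,30],
    [-4,-36,0,0,0,-0.209,30],
    [-7,-47,0,0,0,-0.279,30],
    [-10,-59,0,0,0,-0.349,30],
    [-15,-70,0,0,0,-0.419,30],
    [-20,-81,0,0,0,-0.489,30],
    [-26,-91,0,0,0,-0.559,30],
  ],
)

```text
clock: 7.7
tcp_pos: [0.5584, 0.099, 0.1142]
orientation: [1.939, 2.467, 0.007]
contact_force: [2.2, -0.8, -0.4]
grip_width: 0.0301
gripper_force: 1.3
```

Request:
step_arm(
  moves=[
    [0,-12,0,0,0,-0.07,30],
    [-2,-24,0,0,0,-0.14,30],
    [-4,-36,0,0,0,-0.209,30],
    [-7,-47,0,0,0,-0.279,30],
    [-10,-59,0,0,0,-0.349,30],
    [-15,-70,0,0,0,-0.419,30],
    [-20,-81,0,0,0,-0.489,30],
    [-26,-91,0,0,0,-0.559,30],
  ],
)

```text
clock: 8.5
tcp_pos: [0.4764, 0.0528, 0.1142]
orientation: [1.183, 2.905, 0.006]
contact_force: [2.3, 1.3, 0.9]
grip_width: 0.0299
gripper_force: 1.2
```

Request:
step_arm(
  moves=[
    [0,-12,0,0,0,-0.07,30],
    [-2,-24,0,0,0,-0.14,30],
    [-4,-36,0,0,0,-0.209,30],
    [-7,-47,0,0,0,-0.279,30],
    [-7,-49,0,0,0,-0.29,30],
    [-7,-49,0,0,0,-0.29,30],
    [-7,-49,0,0,0,-0.29,50],
    [-7,-49,-20,0,0,-0.29,50],
  ],
)

```text
clock: 9.3
tcp_pos: [0.4433, 0.0129, 0.1307]
orientation: [-0.755, -3.046, 0.003]
contact_force: [-0.9, 0.6, -0.4]
grip_width: 0.0501
gripper_force: 0.0
```

Request:
step_arm(
  moves=[
    [0,0,-40,0,0,0,50],
    [0,0,-80,0,0,0,50],
    [0,0,-120,0,0,0.1,50],
    [-40,-20,-140,0,0,0.2,85],
    [-80,-40,-160,0,0,0.3,85],
    [-120,-60,-160,0,0,0.4,85],
    [-150,-80,-160,0,0,0.5,85],
    [-170,-90,-160,0,0,0.6,85],
  ],
)

```text
clock: 10.1
tcp_pos: [0.5539, -0.1492, 0.2921]
orientation: [1.632, 2.683, -0.002]
contact_force: [0.5, -1.3, -0.3]
grip_width: 0.0847
gripper_force: 0.0
```

```bash
python3 - <<'E'
from h import *
o=r.get_obs();print(o['joints'],o['tcp_pos'],frame(0).inv()*R.from_rotvec(o['orientation']).as_rotvec() if 0 else '')
f=grab('top','t3')
E
```

```text
[-0.1053  0.2597  0.3179  1.7484 -0.0867  1.1468  0.7159] [ 0.5539 -0.1492  0.2921]
```

View pics/t3.png

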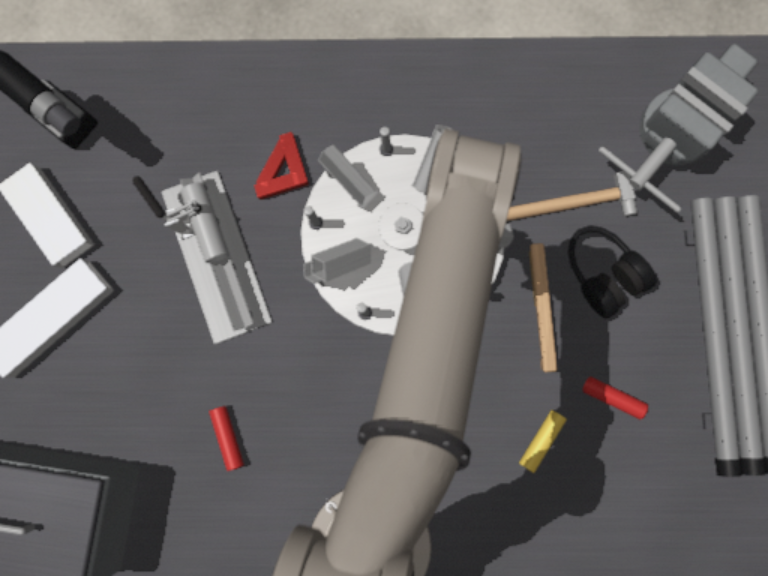

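The arm hides the pipe in this view. The visible posts at (385,132), (313,213) and (363,311) give the rack angle, and I'll find the pipe itself in the side depth.

```bash
python3 - <<'E'
from h import *
f=dict(np.load('/tmp/top.npz'))
for u,v in((385,132),(313,213),(363,311)):
    d=ray(f,u/1.5,v/1.5,.15)[:2]-HUB;a=np.degrees(np.arctan2(d[1],d[0]));print(np.hypot(*d),a,a%72+36+144)
print('pointer',np.degrees(np.arctan2(*(ray(f,416/1.5,350/1.5,.06)[:2]-HUB)[::-1]))%360)
g=grab('side');w=cloud(g)
d=w[...,:2]-HUB
s=(w[...,2]>.07)&(w[...,2]<.18)&(d[...,0]<-.06)&(d[...,0]>-.19)&(abs(d[...,1])<.06);P=w[s];print(len(P),np.median(P,0))
from scipy.optimize import least_squares
c=np.cos(np.radians(35));sn=np.sin(np.radians(35))
def res(p):
    u=np.array([np.cos(p[2])*c,np.sin(p[2])*c,sn]);D=P-[p[0],p[1],p[3]];return np.linalg.norm(np.cross(D,u),axis=1)-.02415
q=least_squares(res,[.465,-.08,np.radians(186),.118],loss='soft_l1',f_scale=.002);a=q.x[2]
print(q.x,np.degrees(a),np.median(abs(q.fun)))
pc=HUB+.13*np.array([np.cos(a),np.sin(a)]);print('expected ctr from angle',pc)
u=np.array([np.cos(a)*c,np.sin(a)*c,sn]);ok=abs(q.fun)<.003;t=(P[ok]-[q.x[0],q.x[1],q.x[3]])@u;print('extent',np.percentile(t,[1,99]),ok.sum())
cv2.imwrite('pics/s3c.png',cv2.resize(g['image'][110:260,180:380,::-1],None,fx=4,fy=4,interpolation=cv2.INTER_CUBIC))
E
```

```text
0.17034718673249635 11.242635248763552 191.24263524876355
0.16410322011950326 84.18994412566317 192.18994412566317
0.17656668495433325 156.01944128423506 192.01944128423506
pointer 185.9386829261177
770 [ 0.448  -0.1021  0.122 ]
[ 0.0878 -0.1695  3.3445  0.3908] 191.6238884803675 0.00229096209209397
expected ctr from angle [ 0.4697 -0.0927]
extent [-0.5359 -0.415 ] 476
```

View pics/s3c.png

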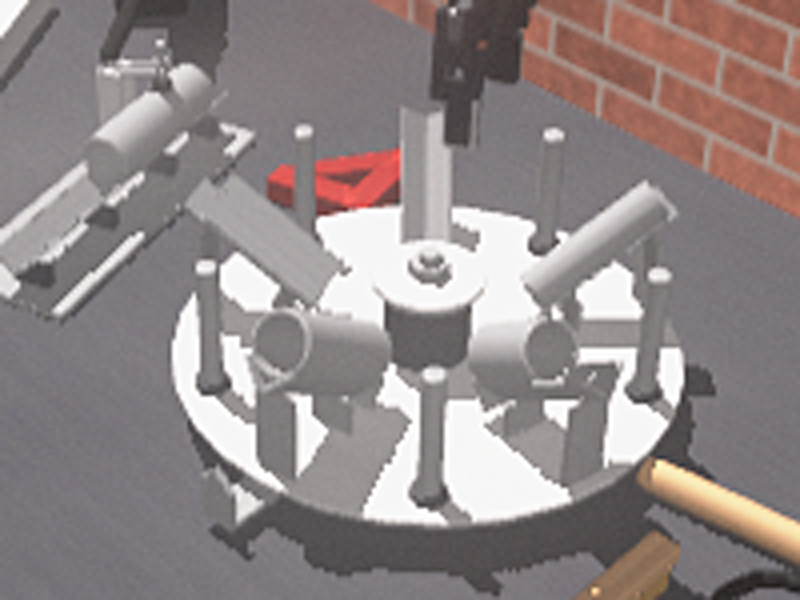

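The pipe is at crop (320,345) with its centre at (0.469,-0.091,0.118). The bay is at 191.7°, which is 13 mm off the pointer line and inside the ±35 mm tolerance. The fitted length of 121 mm agrees with the 120 mm given. Next is the approach.

```bash
python3 - <<'E'
from h import *
T=frame(11.6,-35);C=np.array([.469,-.092,.118]);z=T.apply([0,0,1]);print(z)
rel(C+z*(.021-.10),T)
E
```

```text
[-0.5619 -0.1153 -0.8192]
shift [ 77.7  -5.4 108.8] turn [ 0.563 -0.423  1.781] rows 2.676659015139167 12.768328600233774
```

Request:
step_arm(
  moves=[
    [0,0,0,0.042,-0.032,0.135,80],
    [0,0,0,0.084,-0.063,0.265,80],
    [0,0,0,0.127,-0.095,0.4,80],
    [5,0,0,0.169,-0.127,0.534,80],
    [10,0,0,0.211,-0.158,0.667,80],
    [15,0,5,0.253,-0.19,0.8,80],
    [20,0,10,0.296,-0.222,0.935,80],
    [25,0,20,0.338,-0.254,1.07,80],
  ],
)

```text
clock: 11.0
tcp_pos: [0.5415, -0.1221, 0.2722]
orientation: [2.689, 1.414, -0.618]
contact_force: [-0.3, -0.3, 0.4]
grip_width: 0.0796
gripper_force: 0.0
```

```bash
python3 - <<'E'
from h import *
T=frame(11.6,-35);C=np.array([.469,-.092,.118]);z=T.apply([0,0,1]);print(r.get_obs()['joints'])
rel(C+z*(.021-.10),T)
E
```

```text
[-0.3871  0.4597  0.5187  1.6296  0.0367  1.418  -0.4929]
shift [ 49.1 -32.3  82.9] turn [ 0.226 -0.169  0.716] rows 2.0325040681798923 5.128433310054682
```

Request:
step_arm(
  moves=[
    [5,-3,5,0.045,-0.034,0.143,80],
    [10,-6,10,0.09,-0.068,0.286,80],
    [20,-12,30,0.135,-0.101,0.43,80],
    [30,-20,50,0.18,-0.135,0.573,80],
    [40,-27,70,0.226,-0.169,0.716,80],
    [49,-32,83,0.226,-0.169,0.716,80],
    [49,-32,83,0.226,-0.169,0.716,80],
    [49,-32,83,0.226,-0.169,0.716,80],
  ],
)

```text
clock: 11.8
tcp_pos: [0.5134, -0.0848, 0.183]
orientation: [2.924, 0.306, -0.921]
contact_force: [-0.0, 1.0, 0.2]
grip_width: 0.0802
gripper_force: 0.0
```

```bash
python3 - <<'E'
from h import *
T=frame(11.6,-35);C=np.array([.469,-.092,.118]);z=T.apply([0,0,1]);print(r.get_obs()['joints'])
rel(C+z*(.021),T)
E
```

```text
[-0.4385  0.7041  0.6402  1.6156 -0.1703  1.5206 -1.1043]
shift [  0.4  -2.  100.1] turn [ 0.002 -0.001  0.006] rows 2.0014701584726273 0.040893297944777834
```

Reachable. I'll descend along the tool axis, then close gently.

Request:
step_arm(
  moves=[
    [0,-2,25,0,0,0.006,80],
    [0,-2,50,0,0,0.006,80],
    [0,-2,75,0,0,0.006,80],
    [0,-2,90,0,0,0.006,80],
    [0,-2,100,0,0,0.006,80],
    [0,-2,100,0,0,0.006,80],
    [0,-2,100,0,0,0.006,80],
  ],
)

```text
clock: 12.5
tcp_pos: [0.4576, -0.095, 0.1014]
orientation: [2.924, 0.292, -0.918]
contact_force: [0.7, 0.2, -0.4]
grip_width: 0.0803
gripper_force: 0.0
```

```bash
python3 - <<'E'
from h import *
T=frame(11.6,-35);C=np.array([.469,-.092,.118]);z=T.apply([0,0,1]);print(r.get_obs()['joints'])
rel(C+z*(.021),T)
g=grab('side');w=cloud(g)
cv2.imwrite('pics/s4c.png',cv2.resize(g['image'][110:260,180:380,::-1],None,fx=4,fy=4,interpolation=cv2.INTER_CUBIC))
E
```

```text
[-0.4358  0.7355  0.6156  1.7991 -0.1945  1.3099 -1.0948]
shift [ 0.1 -0.6  0.7] turn [ 0.001 -0.002 -0.003] rows 0.018441256757915483 0.028364405533108233
```

View pics/s4c.png

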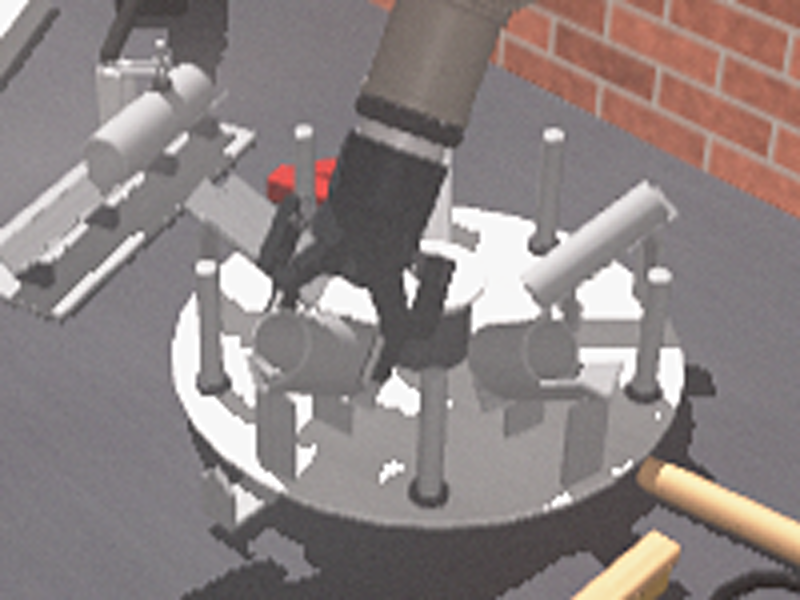

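The fingers straddle the pipe, with the pipe end at (283,340) and the right finger at (395,345). Now I'll grip and lift.

Request:
step_arm(
  moves=[
    [0,0,0,0,0,0,60],
    [0,0,0,0,0,0,50],
    [0,0,0,0,0,0,44],
    [0,0,0,0,0,0,40],
    [0,0,0,0,0,0,40],
    [0,0,0,0,0,0,40],
    [0,0,0,0,0,0,40],
  ],
  grip_force=50,
)

```text
clock: 13.25
tcp_pos: [0.4575, -0.0943, 0.1012]
orientation: [2.925, 0.293, -0.92]
contact_force: [2.7, 2.7, 5.8]
grip_width: 0.0469
gripper_force: 51.1
```

Request:
step_arm(
  moves=[
    [0,0,0,0,0,0,40],
    [0,0,-5,0,0,0,40],
    [0,0,-15,0,0,0,40],
    [0,0,-30,0,0,0,40],
    [0,0,-50,0,0,0,40],
    [0,0,-70,0,0,0,40],
    [0,0,-85,0,0,0,40],
    [0,0,-85,0,0,0,40],
  ],
)

```text
clock: 14.05
tcp_pos: [0.5065, -0.0851, 0.1715]
orientation: [2.924, 0.292, -0.915]
contact_force: [0.5, -0.4, -3.0]
grip_width: 0.0472
gripper_force: 51.8
```

Gripped and lifted. Now I'll refine the jig axis from both views.

```bash
python3 - <<'E'
from h import *
from scipy.optimize import least_squares
for n in('top','side'):
    w=cloud(grab(n))
    P=w.reshape(-1,3);P=P[np.isfinite(P).all(1)]
    y0,a,z0=.3143,.36,.064
    for k in range(4):
        t=np.array([np.cos(a),np.sin(a)])
        D=P[:,:2]-[.6,y0];l=D@t;rho=np.hypot(D@[-t[1],t[0]],P[:,2]-z0)
        s=(abs(rho-.02415)<(.006 if k<2 else .004))&(l>-.06)&(l<.02)&(P[:,2]>.066);Q=P[s]
        def res(p):
            t=np.array([np.cos(p[1]),np.sin(p[1])]);d=Q[:,:2]-[.6,p[0]]
            return np.hypot(d@[-t[1],t[0]],Q[:,2]-p[2])-.02415
        y0,a,z0=least_squares(res,[y0,a,z0],loss='soft_l1',f_scale=.002).x
    t=np.array([np.cos(a),np.sin(a)]);D=P[:,:2]-[.6,y0];l=D@t;rho=np.hypot(D@[-t[1],t[0]],P[:,2]-z0)
    L=l[(rho<.027)&(P[:,2]>.066)&(l>-.09)&(l<.05)]
    h=np.histogram(L,np.arange(-.08,.0,.004))
    fl=np.percentile(L[L>-.066],1)
    print(n,'y@.6',y0,'yaw',np.degrees(a),'z',z0,len(Q),h[0],'face',np.array([.6,y0])+t*fl)
E
```

```text
top y@.6 0.31434685007916974 yaw 20.631168494591286 z 0.06333367415888197 406 [ 0  0  0  0  0 13 23 19 19 24 18 15 20 17 19 21 22 17 23] face [0.5462 0.2941]
side y@.6 0.31199038030511544 yaw 20.903264366758076 z 0.06545852361902789 180 [ 0  0  0  0  0  2 13  9 11  8 10 10 12  7  8  7  8  7  7] face [0.5481 0.2922]
```

```bash
cat >> h.py <<'E'
JY=20.8;Jt=np.array([np.cos(np.radians(JY)),np.sin(np.radians(JY))]);FACE=np.array([.5465,.2929])
E
python3 - <<'E'
from h import *
c=FACE-Jt*.072
rel([*c,.21],frame(JY)); rel([.49,.05,.27],frame(JY))
E
```

```text
shift [  13.5 -350.3  -59.6] turn [-0.047  0.61  -0.16 ] rows 7.112853530842748 4.2124812682862895
shift [ -47.1 -135.   -89.7] turn [-0.047  0.61  -0.16 ] rows 3.375584531661315 4.2124812682862895
```

Request:
step_arm(
  moves=[
    [0,0,-25,0,0,0,40],
    [-10,0,-50,-0.005,0.07,-0.02,40],
    [-25,-25,-75,-0.012,0.16,-0.04,40],
    [-40,-60,-95,-0.02,0.26,-0.07,40],
    [-47,-100,-95,-0.028,0.36,-0.095,40],
    [-45,-140,-92,-0.036,0.46,-0.12,40],
    [-38,-180,-88,-0.042,0.55,-0.145,40],
    [-28,-220,-80,-0.047,0.61,-0.16,40],
  ],
)

```text
clock: 14.95
tcp_pos: [0.4813, 0.1359, 0.2509]
orientation: [-3.088, -0.567, -0.004]
contact_force: [1.4, 0.2, -3.5]
grip_width: 0.0473
gripper_force: 52.5
```

```bash
python3 - <<'E'
from h import *
c=FACE-Jt*.072;o=r.get_obs();print(o['joints'],o['grip_width'])
rel([*c,.17],frame(JY))
E
```

```text
[-0.911   0.1744  0.5852  1.9747 -0.1149  1.0209 -1.4801] 0.047346829253871646
shift [  44.5 -123.5   81.2] turn [-0.002 -0.003  0.   ] rows 3.087375680217852 0.024202101952573395
```

Request:
step_arm(
  moves=[
    [12,-35,10,0,0,0,40],
    [26,-70,25,0,0,0,40],
    [38,-105,50,0,0,0,40],
    [44,-123,75,0,0,0,40],
    [44,-123,81,-0.002,-0.003,0,40],
    [44,-123,81,-0.002,-0.003,0,40],
    [44,-123,81,-0.002,-0.003,0,40],
  ],
)

```text
clock: 15.65
tcp_pos: [0.4808, 0.2641, 0.1704]
orientation: [3.087, 0.564, -0.004]
contact_force: [0.0, -0.3, -3.3]
grip_width: 0.0468
gripper_force: 52.5
```

```bash
python3 - <<'E'
from h import *
from scipy.optimize import least_squares
c=FACE-Jt*.072;o=r.get_obs();print(o['joints'],o['tcp_pos'])
rel([*c,.17],frame(JY))
w=cloud(grab('side'));P=w.reshape(-1,3);P=P[np.isfinite(P).all(1)]
t=np.array([*Jt,0]);n=np.array([-Jt[1],Jt[0],0]);D=P-o['tcp_pos']-[0,0,.021]
l=D@t;y=D@n;z=D[:,2]
s=(abs(np.hypot(y,z)-.02415)<.006)&(abs(l)<.07)&(abs(l)>.018)
Q=np.c_[l,y,z][s]
def res(p): return np.hypot(Q[:,1]-p[0]-p[1]*Q[:,0],Q[:,2]-p[2]-p[3]*Q[:,0])-.02415
q=least_squares(res,[0,0,0,0],loss='soft_l1',f_scale=.002);print(len(Q),'y0,yaw,z0,pitch',q.x,np.median(abs(q.fun)),'extent',np.percentile(Q[abs(q.fun)<.004,0],[1,99]))
g=dict(np.load('/tmp/side.npz'))
cv2.imwrite('pics/s5c.png',cv2.resize(g['image'][70:220,120:320,::-1],None,fx=4,fy=4,interpolation=cv2.INTER_CUBIC))
E
```

```text
[-1.0099  0.3689  0.4927  1.9439 -0.2196  0.885  -1.6142] [0.4808 0.2641 0.1704]
shift [-0.4 -3.6  0.3] turn [ 0.003  0.003 -0.002] rows 0.07241423757703934 0.02985242591018891
244 y0,yaw,z0,pitch [-0.0008  0.0062  0.0031 -0.0033] 0.001254457330130413 extent [-0.0566  0.0617]
```

View pics/s5c.png

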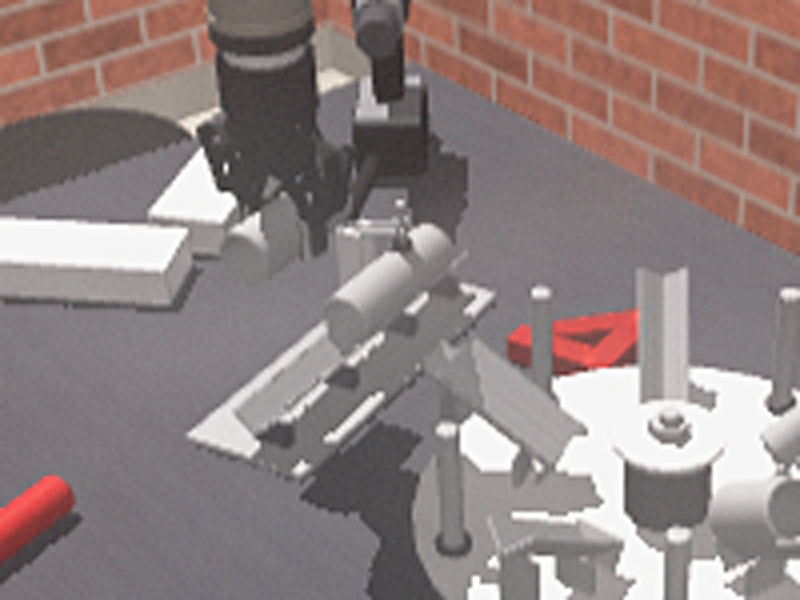

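The pipe hangs level in the grip above the V, with its end at crop (250,245) and the clamped face at (340,315). It is in line to within 0.3°. I'll lower it now.

Request:
step_arm(
  moves=[
    [0,-3,10,0.003,0.003,0,40],
    [0,-3,30,0.003,0.003,0,40],
    [0,-3,55,0.003,0.003,0,40],
    [0,-3,80,0.003,0.003,0,40],
    [0,-3,100,0.003,0.003,0,40],
    [0,-3,112,0.003,0.003,0,40],
    [0,-3,118,0.003,0.003,0,40],
    [0,-3,118,0.003,0.003,0,40],
  ],
)

```text
clock: 16.5
tcp_pos: [0.4794, 0.2683, 0.052]
orientation: [-3.089, -0.567, 0.0]
contact_force: [-0.2, -0.5, -2.6]
grip_width: 0.047
gripper_force: 52.6
```

```bash
python3 - <<'E'
from h import *
c=FACE-Jt*.072
rel([*c,.0415],frame(JY))
E
```

```text
shift [-0.5  0.8 10.5] turn [-0.001 -0.     0.   ] rows 0.21032573252649936 0.0081213601428221
```

Request:
step_arm(
  moves=[
    [0,0,2,0,0,0,40],
    [0,0,3,0,0,0,40],
    [0,0,5,0,0,0,40],
    [0,0,5,0,0,0,40],
    [0,0,5,0,0,0,40],
  ],
)

```text
clock: 17.0
tcp_pos: [0.4794, 0.2686, 0.0473]
orientation: [-3.088, -0.568, -0.001]
contact_force: [-0.5, -0.3, -3.8]
grip_width: 0.047
gripper_force: 52.6
```

Request:
step_arm(
  moves=[
    [0,0,1,0,0,0,40],
    [0,0,2,0,0,0,40],
    [0,0,3,0,0,0,40],
    [0,0,3,0,0,0,40],
  ],
)

```text
clock: 17.4
tcp_pos: [0.4793, 0.2684, 0.044]
orientation: [-3.089, -0.568, -0.0]
contact_force: [-0.2, 0.4, -3.3]
grip_width: 0.0471
gripper_force: 52.6
```

Request:
step_arm(
  moves=[
    [0,0,0.5,0,0,0,40],
    [0,0,1,0,0,0,40],
    [0,0,1.5,0,0,0,40],
    [0,0,1.5,0,0,0,40],
  ],
)

```text
clock: 17.8
tcp_pos: [0.4799, 0.268, 0.0431]
orientation: [-3.089, -0.566, -0.002]
contact_force: [0.1, -3.6, 4.7]
grip_width: 0.0472
gripper_force: 53.4
```

Request:
step_arm(
  moves=[
    [0,0,0.5,0,0,0,40],
    [0,0,1,0,0,0,40],
    [0,0,1,0,0,0,40],
  ],
)

```text
clock: 18.1
tcp_pos: [0.4803, 0.2676, 0.0426]
orientation: [-3.089, -0.566, -0.002]
contact_force: [-1.1, -5.5, 9.9]
grip_width: 0.047
gripper_force: 54.0
```

Contact. The V pushes to the right, so I'll shift about 1 mm that way and press on lightly.

Request:
step_arm(
  moves=[
    [0,0.7,0,0,0,0,40],
    [0,1.5,0,0,0,0,40],
    [0,1.5,0,0,0,0,40],
    [0,1.5,0,0,0,0,40],
  ],
)

```text
clock: 18.5
tcp_pos: [0.4806, 0.2671, 0.0421]
orientation: [-3.088, -0.567, -0.002]
contact_force: [0.7, -2.7, 5.7]
grip_width: 0.0468
gripper_force: 53.2
```

Request:
step_arm(
  moves=[
    [0,0,0.5,0,0,0,40],
    [0,0,0.8,0,0,0,40],
    [0,0,0.8,0,0,0,40],
  ],
)

```text
clock: 18.8
tcp_pos: [0.4807, 0.267, 0.0418]
orientation: [-3.088, -0.567, -0.002]
contact_force: [-0.4, -4.7, 12.1]
grip_width: 0.0471
gripper_force: 54.2
```

Request:
step_arm(
  moves=[
    [0,0.8,-0.2,0,0,0,40],
    [1,1,-0.2,0,0,0,40],
    [2,1,-0.2,0,0,0,40],
    [3,1,-0.2,0,0,0,40],
    [4,1,-0.2,0,0,0,40],
    [4,1,-0.2,0,0,0,40],
  ],
)

```text
clock: 19.4
tcp_pos: [0.4807, 0.2669, 0.0417]
orientation: [-3.088, -0.567, 0.011]
contact_force: [-12.5, -6.2, 24.7]
grip_width: 0.0471
gripper_force: 55.2
```

Request:
step_arm(
  moves=[
    [0.7,0,0,0,0,0,40],
    [1.4,0,0,0,0,0,40],
    [2,0,0,0,0,0,40],
    [2,0,0,0,0,0,40],
  ],
)

```text
clock: 19.8
tcp_pos: [0.4806, 0.2669, 0.0416]
orientation: [-3.089, -0.567, 0.017]
contact_force: [-17.5, -8.1, 30.9]
grip_width: 0.0468
gripper_force: 55.8
```

It isn't sliding and the force is rising, so I'll relax and look.

Request:
step_arm(
  moves=[
    [-3,0,-0.5,0,0,0,40],
    [-6,0,-1,0,0,0,40],
    [-6,0,-1,0,0,0,40],
    [-6,0,-1,0,0,0,40],
  ],
)

```text
clock: 20.2
tcp_pos: [0.4794, 0.2664, 0.0418]
orientation: [-3.088, -0.568, 0.002]
contact_force: [-3.4, -0.5, 3.7]
grip_width: 0.0472
gripper_force: 53.1
```

```bash
python3 - <<'E'
from h import *
from scipy.optimize import least_squares
o=r.get_obs();print(o['joints'],o['tcp_pos'],o['contact_force'])
w=cloud(grab('side'));P=w.reshape(-1,3);P=P[np.isfinite(P).all(1)]
t=np.array([*Jt,0]);n=np.array([-Jt[1],Jt[0],0]);D=P-[*FACE,.064]
l=D@t;y=D@n;z=D[:,2]
for a,b in((-.14,-.085),(-.055,-.003),(-.14,-.003),(.005,.08)):
    s=(abs(np.hypot(y,z)-.02415)<.007)&(l>a)&(l<b)&(z>.0)
    Q=np.c_[l-(a+b)/2,y,z][s]
    def res(p): return np.hypot(Q[:,1]-p[0]-p[1]*Q[:,0],Q[:,2]-p[2]-p[3]*Q[:,0])-.02415
    q=least_squares(res,[0,0,0,0],loss='soft_l1',f_scale=.002);print(a,b,len(Q),'y0,yaw,z0,pitch',q.x,np.median(abs(q.fun)))
s=(np.hypot(y,z)<.028)&(z>.005)&(abs(l)<.15);print(np.histogram(l[s],np.arange(-.15,.06,.003)))
g=dict(np.load('/tmp/side.npz'))
cv2.imwrite('pics/s6c.png',cv2.resize(g['image'][95:195,140:260,::-1],None,fx=6,fy=6,interpolation=cv2.INTER_CUBIC))
E
```

```text
[-0.9189  0.5604  0.3862  2.0201 -0.3525  0.6255 -1.5044] [0.4794 0.2664 0.0418] [-3.3816 -0.4784  3.6723]
-0.14 -0.085 144 y0,yaw,z0,pitch [-0.0019  0.0554  0.0014  0.0116] 0.0013395199832109492
-0.055 -0.003 4 y0,yaw,z0,pitch [ 0.0061 -0.2305  0.0002  0.0666] 0.00015448784213340123
-0.14 -0.003 212 y0,yaw,z0,pitch [-0.0003  0.0373  0.0023  0.0191] 0.001491076837797499
0.005 0.08 160 y0,yaw,z0,pitch [-0.0013 -0.0001  0.0016  0.0045] 0.0015094623164709255
(array([ 0,  0,  0,  0,  0,  0,  1,  8, 10, 10,  4,  8,  7,  9,  8,  4,  5,
        9,  7,  5,  8,  8,  8,  9,  5,  3,  4,  2,  2,  2,  2,  0,  1,  0,
        0,  0,  0,  0,  0,  1,  0,  0,  0,  0,  0,  0,  1,  0,  0,  0,  1,
        1,  2,  0,  2,  4,  2,  3,  8,  5,  6,  5,  6,  5,  6,  9,  3,  2,
        3]), array([-0.15 , -0.147, -0.144, -0.141, -0.138, -0.135, -0.132, -0.129,
       -0.126, -0.123, -0.12 , -0.117, -0.114, -0.111, -0.108, -0.105,
       -0.102, -0.099, -0.096, -0.093, -0.09 , -0.087, -0.084, -0.081,
       -0.078, -0.075, -0.072, -0.069, -0.066, -0.063, -0.06 , -0.057,
       -0.054, -0.051, -0.048, -0.045, -0.042, -0.039, -0.036, -0.033,
       -0.03 , -0.027, -0.024, -0.021, -0.018, -0.015, -0.012, -0.009,
       -0.006, -0.003,  0.   ,  0.003,  0.006,  0.009,  0.012,  0.015,
        0.018,  0.021,  0.024,  0.027,  0.03 ,  0.033,  0.036,  0.039,
        0.042,  0.045,  0.048,  0.051,  0.054,  0.057]))
```

View pics/s6c.png

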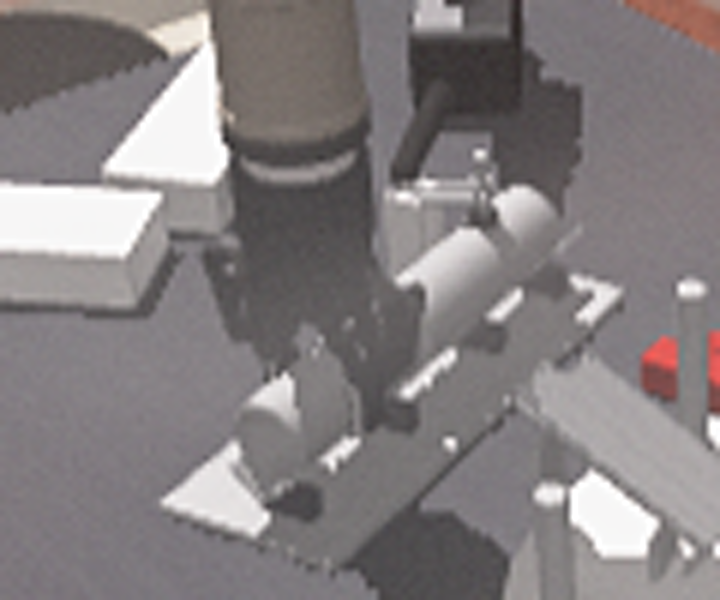

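The pipe lies in the V with its rear end at crop (255,440), a 9 mm gap in front and nothing blocking it. The downward load is causing the friction, so I'll unload it and then slide.

Request:
step_arm(
  moves=[
    [0,0,-0.7,0,0,0,40],
    [0,0,-0.7,0,0,0,40],
    [1,0,-0.7,0,0,0,40],
    [2,0,-0.7,0,0,0,40],
    [3,0,-0.7,0,0,0,40],
    [3,0,-0.7,0,0,0,40],
  ],
)

```text
clock: 20.85
tcp_pos: [0.4833, 0.2673, 0.0427]
orientation: [-3.089, -0.568, -0.001]
contact_force: [-0.5, 0.1, -2.5]
grip_width: 0.0474
gripper_force: 52.7
```

Request:
step_arm(
  moves=[
    [1,0,0,0,0,0,40],
    [2,0,0,0,0,0,40],
    [3,0,0,0,0,0,40],
    [3,0,0,0,0,0,40],
  ],
)

```text
clock: 21.25
tcp_pos: [0.486, 0.2684, 0.0428]
orientation: [-3.088, -0.568, -0.001]
contact_force: [0.5, 0.2, -2.9]
grip_width: 0.0472
gripper_force: 52.7
```

Request:
step_arm(
  moves=[
    [0.5,0,0,0,0,0,40],
    [1,0,0,0,0,0,40],
    [1.5,0,0,0,0,0,40],
    [1.5,0,0,0,0,0,40],
  ],
)

```text
clock: 21.65
tcp_pos: [0.4873, 0.2689, 0.0428]
orientation: [-3.088, -0.567, -0.0]
contact_force: [0.4, 0.3, -2.6]
grip_width: 0.0472
gripper_force: 52.7
```

Request:
step_arm(
  moves=[
    [0.5,0,0,0,0,0,40],
    [1,0,0,0,0,0,40],
    [1.5,0,0,0,0,0,40],
    [1.5,0,0,0,0,0,40],
  ],
)

```text
clock: 22.05
tcp_pos: [0.488, 0.2692, 0.0426]
orientation: [-3.089, -0.568, 0.002]
contact_force: [-1.6, -0.9, -3.0]
grip_width: 0.0473
gripper_force: 52.7
```

Request:
step_arm(
  moves=[
    [0.5,0,0,0,0,0,40],
    [1,0,0,0,0,0,40],
    [1.5,0,0,0,0,0,40],
    [1.5,0,0,0,0,0,40],
  ],
)

```text
clock: 22.45
tcp_pos: [0.488, 0.2692, 0.0424]
orientation: [-3.089, -0.568, 0.007]
contact_force: [-7.5, -2.6, 2.0]
grip_width: 0.0471
gripper_force: 53.1
```

Request:
step_arm(
  moves=[
    [0.5,0,0,0,0,0,40],
    [1,0,0,0,0,0,40],
    [1.5,0,0,0,0,0,40],
    [1.5,0,0,0,0,0,40],
  ],
)

```text
clock: 22.85
tcp_pos: [0.4879, 0.2692, 0.0422]
orientation: [-3.089, -0.567, 0.011]
contact_force: [-11.1, -2.6, 5.7]
grip_width: 0.0467
gripper_force: 53.5
```

Butted: 11 N along the axis with no further motion, and the distance agrees with a 60 mm half length. I'll ease the push, seat the pipe down and release.

Request:
step_arm(
  moves=[
    [-0.5,0,0.3,0,0,0,40],
    [-1,0,0.6,0,0,0,40],
    [-1.5,0,0.9,0,0,0,40],
    [-1.5,0,0.9,0,0,0,40],
    [-1.5,0,0.9,0,0,0,40],
  ],
  grip_force=20,
)

```text
clock: 23.35
tcp_pos: [0.488, 0.2693, 0.0421]
orientation: [-3.089, -0.567, 0.006]
contact_force: [-9.8, -2.3, 8.3]
grip_width: 0.0469
gripper_force: 53.8
```

Request:
step_arm(
  moves=[
    [0,0,0,0,0,0,48],
    [0,0,0,0,0,0,50],
    [0,0,0,0,0,0,54],
    [0,0,0,0,0,0,60],
    [0,0,0,0,0,0,66],
    [0,0,0,0,0,0,70],
    [0,0,0,0,0,0,70],
  ],
)

```text
clock: 24.05
tcp_pos: [0.4902, 0.2699, 0.0419]
orientation: [-3.088, -0.568, -0.001]
contact_force: [0.4, -0.5, 0.2]
grip_width: 0.0703
gripper_force: 0.0
```

Request:
step_arm(
  moves=[
    [0,0,-5,0,0,0,70],
    [0,0,-20,0,0,0,70],
    [0,0,-50,0,0,0,70],
    [0,0,-90,0,0,0,70],
    [0,0,-130,0,0,0,70],
    [-40,0,-150,0,0,0,70],
    [-45,0,-160,0,0,0,70],
    [-45,0,-160,0,0,0,70],
  ],
)

```text
clock: 24.85
tcp_pos: [0.448, 0.254, 0.2041]
orientation: [-3.085, -0.567, -0.004]
contact_force: [0.0, 1.5, -1.1]
grip_width: 0.0703
gripper_force: 0.0
```

```bash
python3 - <<'E'
from h import *
from scipy.optimize import least_squares
w=cloud(grab('side'));P=w.reshape(-1,3);P=P[np.isfinite(P).all(1)]
t=np.array([*Jt,0]);n=np.array([-Jt[1],Jt[0],0]);D=P-[*FACE,.064]
l=D@t;y=D@n;z=D[:,2]
for a,b in((-.117,-.004),(.006,.08)):
    s=(abs(np.hypot(y,z)-.02415)<.006)&(l>a)&(l<b)&(z>-.005)
    Q=np.c_[l-(a+b)/2,y,z][s]
    def res(p): return np.hypot(Q[:,1]-p[0]-p[1]*Q[:,0],Q[:,2]-p[2]-p[3]*Q[:,0])-.02415
    q=least_squares(res,[0,0,0,0],loss='soft_l1',f_scale=.002);print(len(Q),'y0,yaw,z0,pitch',q.x)
s=(np.hypot(y,z)<.028)&(z>.005)&(abs(l)<.15);print(np.histogram(l[s],np.arange(-.132,.02,.004))[0],np.percentile(l[s&(l<-.05)],[0.5,2]))
g=dict(np.load('/tmp/side.npz'))
cv2.imwrite('pics/s7c.png',cv2.resize(g['image'][95:245,140:340,::-1],None,fx=4,fy=4,interpolation=cv2.INTER_CUBIC))
print(r.get_obs()['contact_force'])
E
```

```text
333 y0,yaw,z0,pitch [-0.0012  0.0131  0.0017  0.0108]
178 y0,yaw,z0,pitch [-0.0011 -0.0036  0.0013  0.0092]
[ 0  0  2 13  9  8 10  8 11 10  8 11  7 13  7 10  5  8 12 10 10 10  7  7
 10  4  9  5  8  7  9  8  8  6  8  5  6] [-0.1205 -0.1185]
[ 0.6221 -0.623  -0.6219]
```

View pics/s7c.png

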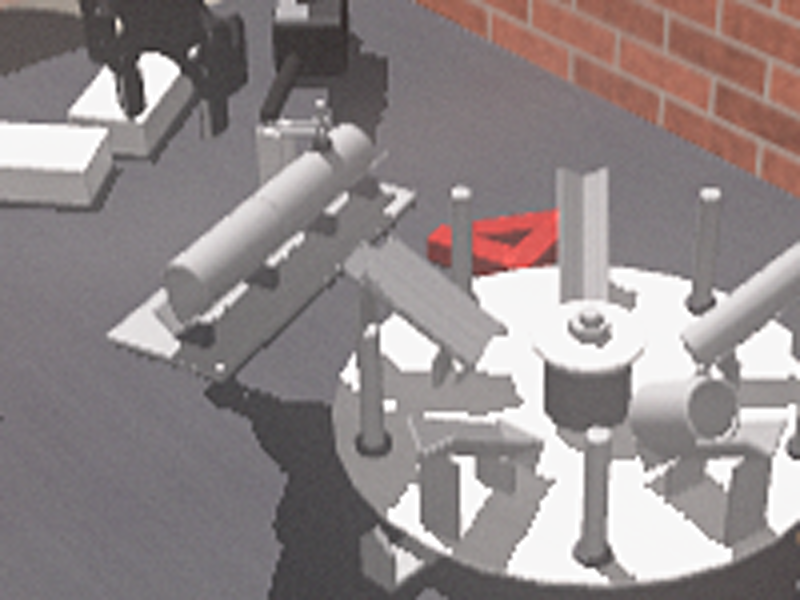

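The pipe lies in line with the clamped one. The seam at crop (275,205) shows no gap, the centre matches to 0.4 mm, and the gripper is clear. Handing in.

```bash
python3 -c "
from bench import r
print(r.hand_in())"
```

```text
the job is handed in; nothing more can be done
None
```

The pipe is set in the jig's V, butted against the clamped pipe and released, and the job is handed in at about 25 s on the robot's clock; the hand-in returned no verdict.

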